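# Fit the heat sinks from the stack to their converters

## Task

The four heat sinks for these converters are piled up on the little black mat. Take the pile apart and lay each heat sink, fins up, on the converter of the same length and width, centred and with its edges in line with the converter's, flat on the thermal pad and ready to be screwed down. Set them down gently, none may be dropped, and leave the solder spool and the screwdriver where they are.

Things in the scene. Friction and masses are not known exactly. Their poses are not given: they have to be found in the camera images.
- half_sink: loose aluminium heat sink, largest, nearly square: 61 mm long (x) x 58 wide (y) x 24 high, 95 g; 5 mm base, thin upright fins along x, outer fins flush with the +-y sides. Origin: centre of underside; z up. Starts fins up on a black mat (110 x 100 x 4 mm) on the bench, lowest of the stack of four, turned to it by up to 20 degrees.
- quarter_sink: loose aluminium heat sink, second largest: 58 mm long (x) x 37 wide (y) x 24 high, 60 g; 5 mm base, thin upright fins along x, outer fins flush with the +-y sides. Origin: centre of underside; z up. Starts fins up on the fins of half_sink, turned to it by up to 20 degrees.
- eighth_sink: loose aluminium heat sink, long and narrow: 58 mm long (x) x 23 wide (y) x 24 high, 40 g; 5 mm base, thin upright fins along x, outer fins flush with the +-y sides. Origin: centre of underside; z up. Starts fins up on the fins of quarter_sink, turned to it by up to 20 degrees.
- sixteenth_sink: loose aluminium heat sink, smallest, short and narrow: 33 mm long (x) x 23 wide (y) x 24 high, 23 g; 5 mm base, thin upright fins along x, outer fins flush with the +-y sides. Origin: centre of underside; z up. Starts fins up on the fins of eighth_sink, top of the stack, turned to it by up to 20 degrees.
- half_board: green circuit board 110 x 82 mm (x, y), fixed, its top 9.6 mm above the bench. In its middle the converter for half_sink: flat block 61 mm (x) x 58 mm (y), black sides, aluminium top, grey thermal pad a little smaller; pad top, where the sink lies, 22.8 mm above the bench. Other components end below 20 mm. Origin: under the converter's centre, at bench height; z up.
- quarter_board: green circuit board 106 x 64 mm (x, y), fixed, its top 9.6 mm above the bench. In its middle the converter for quarter_sink: flat block 58 mm (x) x 37 mm (y), black sides, aluminium top, grey thermal pad a little smaller; pad top, where the sink lies, 22.8 mm above the bench. Other components end below 20 mm. Origin: under the converter's centre, at bench height; z up.
- eighth_board: green circuit board 102 x 54 mm (x, y), fixed, its top 9.6 mm above the bench. In its middle the converter for eighth_sink: flat block 58 mm (x) x 23 mm (y), black sides, aluminium top, grey thermal pad a little smaller; pad top, where the sink lies, 22.8 mm above the bench. Other components end below 20 mm. Origin: under the converter's centre, at bench height; z up.
- sixteenth_board: green circuit board 80 x 50 mm (x, y), fixed, its top 9.6 mm above the bench. In its middle the converter for sixteenth_sink: flat block 33 mm (x) x 23 mm (y), black sides, aluminium top, grey thermal pad a little smaller; pad top, where the sink lies, 22.8 mm above the bench. Other components end below 20 mm. Origin: under the converter's centre, at bench height; z up.
- solder_spool: bystander: spool of solder wire standing on its flange, 50 mm across, 36 mm high; origin at the centre of its underside
- screwdriver: bystander: screwdriver 190 mm long lying on the bench beyond the boards; origin near the middle of its length, at its underside, x along the tool
Not all that is in view belongs to the job. What is shaped like the eighth_sink but purple is not meant.

How it is judged (in metres and radians):
At the end, for the whole second after the job is handed in: Each heat sink rests released, fins up and level (0.1 rad), on the pad of its own converter (height within 3 mm), centred within 8 mm (half, quarter) or 6 mm (eighth, sixteenth), in line within 0.2 rad either way round (the half also a quarter turn round) (horizontal distance between half_sink and half_board below 0.008 m and z of half_sink in the frame of half_board between 0.0198 and 0.0258 m and angle between each of half_sink, quarter_sink, eighth_sink, sixteenth_sink's own z axis and vertical below 0.1 rad and (angle between the x axis of half_sink and the x axis of half_board, either way round below 0.2 rad or angle between the x axis of half_sink and the y axis of half_board, either way round below 0.2 rad) and linear speed of each of half_sink, quarter_sink, eighth_sink, sixteenth_sink below 0.02 m/s and angular speed of each of half_sink, quarter_sink, eighth_sink, sixteenth_sink below 0.15 rad/s and horizontal distance between quarter_sink and quarter_board below 0.008 m and z of quarter_sink in the frame of quarter_board between 0.0198 and 0.0258 m and angle between the x axis of quarter_sink and the x axis of quarter_board, either way round below 0.2 rad and horizontal distance between eighth_sink and eighth_board below 0.006 m and z of eighth_sink in the frame of eighth_board between 0.0198 and 0.0258 m and angle between the x axis of eighth_sink and the x axis of eighth_board, either way round below 0.2 rad and horizontal distance between sixteenth_sink and sixteenth_board below 0.006 m and z of sixteenth_sink in the frame of sixteenth_board between 0.0198 and 0.0258 m and angle between the x axis of sixteenth_sink and the x axis of sixteenth_board, either way round below 0.2 rad); the robot touches nothing.
It fails at once if a heat sink is dropped or thrown (free fall of more than about 1 cm) ((contact force between half_sink and anything else below 0.02 N and linear speed of half_sink above 0.45 m/s) or (contact force between quarter_sink and anything else below 0.02 N and linear speed of quarter_sink above 0.45 m/s) or (contact force between eighth_sink and anything else below 0.02 N and linear speed of eighth_sink above 0.45 m/s) or (contact force between sixteenth_sink and anything else below 0.02 N and linear speed of sixteenth_sink above 0.45 m/s)).
It fails at once if the solder spool or the screwdriver is pushed away (more than 2 cm) or knocked over ((distance of solder_spool from where it was at the start of the episode above 0.02 m or angle between solder_spool's own z axis and vertical above 0.3 rad) or distance of screwdriver from where it was at the start of the episode above 0.02 m).
It also fails if it takes over 115 s, if anything falls off the work surface, if the arm or the gripper's body presses on something with over 40 N, if the wrist force passes 120 N, or if a joint passes its speed limit or range.

## Robot

A 6-joint arm with a two-finger parallel gripper is mounted at the origin on the work surface. World frame = base frame: x ahead of the robot, y to its left, z up, the work surface at z = 0. Lengths are in mm, angles in degrees, forces in N, time in s.
With the tool pointing down it reaches from about 350 to 850 mm from the base axis. Payload 8.1 kg.
Tool frame: the origin (TCP) lies midway between the tips of the shut fingers; the grasp point (between the pads) lies 19 mm behind it (r.grasp_offset is the distance from the TCP to the grasp point, in mm); z points along the fingers, x is the direction in which the jaws open and shut, and the axes are right-handed (so a half turn about z gives the same grasp; the last joint's range is limited). The gripper opens to 85 mm and grips with 20 to 120 N. Pads are 22 mm wide; open, the fingers measure 114 mm over their backs; the gripper's body (76 mm by 85 mm) begins 54 mm behind the grasp point. The pads swing forward as they close: fully open they stand 13 mm farther back than shut.
Start: joints at [-76.857, 7.471, 85.268, -0, 87.261, -4.893], TCP at [185.796, -570.513, 231.292] pointing down, gripper open.
Joint ranges: [-169.43, 169.43], [-51.17, 129.36], [1.28, 143.12], [-76.62, 256.62], [0, 156.53], [-152.29, 152.29]. Speed limits (degrees/s): [136.94, 136.94, 159.86, 180, 180, 180].

## Interface

Orientations are given as [roll, pitch, yaw] about the fixed x, y, z axes, in that order (R = Rz(yaw) Ry(pitch) Rx(roll)).
In Python, from bench import r, optics, hand_in gives the robot as it stands.
- The arm moves only by the shell command python3 -m pendant 'ROWS' [FORCE]. ROWS is JSON, a list of rows, each a list of 5 numbers: the opening, from 0 (shut) to 1 (fully open), then the shift along the tool's x, y, z in mm, then the turn about the tool's z in degrees. A call has 1 to 10 rows; each row shifts and turns the commanded pose from where the row before left it, along the tool's axes as they then stand; what a row does not reach is not made up. A row lasts 1/10 s, in which the tool goes at most 50 mm and 8.59 degrees, less where a joint would pass 70% of its speed; a pose out of reach is approached as far as the arm can. A call with a gripper value outside its range is refused whole. The fingers move at their own pace and stop on an object; FORCE is the grip in N (left out, the last holds). Time passes only in rows, so rows that do not move let the fingers close. It gives the time, the measured TCP pose, the force and the opening at its end, in the units of the state.
- r.sense(): the state, without advancing time (a new reading comes with each control period).
- optics.snapshot(name): name is "scene" or "top"; returns (picture, depth): 480x640x3 uint8, blue, green, red; 480x640 float32, mm along the optical axis (not along the pixel's ray), 0 where there is no reading.
- optics.camera_params(name): a dict with "camera_matrix" (3x3 intrinsics, pixels), "eye" and "orientation" of the camera in the world. Camera axes: x right, y down, z forward; pixel columns grow to the right and rows downward; lengths in mm; the calibration is good to about 2 mm. A picture is of the moment at which its call begins. camera_params takes no time and is no camera call.
- hand_in(): hands the job in, once; it reports no verdict.
Trained networks look in the newest picture that a camera, given by its name, has taken for a name from the list of things; names that differ only in an ending like _2 or _b are one class to them, and where a whole thing is asked for, a point or a joint stands for the part that bears it (a point fixed in the world has none). Each returns a list of dicts, best first, with "score" (0 to 1); they miss things now and then, are a little off and sometimes report something else, mostly with a low value. They report only what shows in the picture. A call takes as long as a camera call. They do not tell look-alikes from the thing itself.
- optics.search_frame(camera, query): "at" ([x, y, z] in mm, in world coordinates, good to about 4 mm: the middle of the surface that is visible of it).
The state is a dict: "time": time; "joint_pos": joint angles; "qd": joint speeds; "joint_efforts": joint torques, N m; "tool_pos": TCP position; "tcp_rot": TCP orientation; "ft_force": force on the tool from outside, world axes, zero at the start; "wrist_torque": the same for the moment, N m; "finger_gap": finger opening in mm.
Only numpy, scipy, OpenCV 4.12 (cv2) and the standard library are available. Lean on these libraries where they do the work, as an engineer would, in place of code of your own. Each camera call takes 0.05 s, during which the arm holds its last target. There are 200 camera calls.

## Working session

There is one attempt and no reset: what is moved stays moved. The work goes in short steps, Python scripts to look and compute and a shell command to move; the robot and the scene stay as the last step left them, time stands still between calls to the robot, and variables do not carry over. Pictures are saved under pics/ and viewed, about 12 in all and at most 16, crops included, and the job is handed in when it is done.

```bash
mkdir -p pics; ls; python3 - <<'E'
from bench import r, optics
import cv2, numpy as np
for n in ("scene","top"):
    p,d=optics.snapshot(n); cv2.imwrite(f"pics/{n}0.png",p); np.save(f"{n}0.npy",d); c=optics.camera_params(n); print(n,c)
    if n=="top":
        for q in ["half_sink","quarter_sink","eighth_sink","sixteenth_sink","half_board","quarter_board","eighth_board","sixteenth_board","solder_spool","screwdriver"]:
            print(q,[(np.round(e["at"]).tolist(),round(e["score"],2)) for e in optics.search_frame(n,q)[:3]])
print(r.sense())
E
```

```text
pics
scene {'camera_matrix': array([[578.08250723,   0.        , 321.05856105],
       [  0.        , 578.08250723, 230.02849012],
       [  0.        ,   0.        ,   1.        ]]), 'eye': array([951.87961236, 453.1130416 , 659.8204942 ]), 'orientation': array([-134.63489913,    0.49750073,  140.65408212])}
top {'camera_matrix': array([[509.25839321,   0.        , 317.89540255],
       [  0.        , 509.25839321, 238.14753215],
       [  0.        ,   0.        ,   1.        ]]), 'eye': array([ 380.04661528,  -15.13312212, 1089.00472063]), 'orientation': array([-1.70079476e+02,  5.66590861e-02, -9.09640490e+01])}
half_sink [([464.0, -98.0, 8.0], 0.73)]
quarter_sink [([467.0, -102.0, 37.0], 0.69), ([826.0, 82.0, 23.0], 0.52)]
eighth_sink [([323.0, -153.0, 19.0], 0.9), ([452.0, -112.0, 62.0], 0.46)]
sixteenth_sink [([472.0, -109.0, 82.0], 0.71), ([465.0, -97.0, 10.0], 0.68)]
half_board [([628.0, -248.0, 13.0], 0.67)]
quarter_board [([651.0, 8.0, 10.0], 0.66)]
eighth_board [([625.0, 250.0, 8.0], 0.67)]
sixteenth_board [([474.0, 104.0, 6.0], 0.77)]
solder_spool [([428.0, 10.0, 38.0], 0.74)]
screwdriver [([826.0, 82.0, 24.0], 0.87), ([650.0, 8.0, 11.0], 0.33)]
{'time': 0.6, 'joint_pos': array([-7.68572174e+01,  7.46927323e+00,  8.52676016e+01,  8.54309797e-04,
        8.72613432e+01, -4.89261001e+00]), 'qd': array([-0.06483329,  0.00822858,  0.00705997, -0.07950156, -0.05705945,
       -0.11578302]), 'joint_efforts': array([ 1.04251470e-03, -5.68950534e+01, -5.00593543e+01,  5.06082097e-05,
        1.54452860e-03, -1.57270048e-06]), 'tool_pos': array([ 185.79553651, -570.51768286,  231.31387639]), 'tcp_rot': array([-1.79999302e+02, -1.84826918e-03, -7.19646483e+01]), 'ft_force': array([ 0.40943035, -0.6278512 ,  0.39444136]), 'wrist_torque': array([ 0.03288859,  0.00030933, -0.00043273]), 'finger_gap': 85.52229320236238}
```

View pics/top0.png

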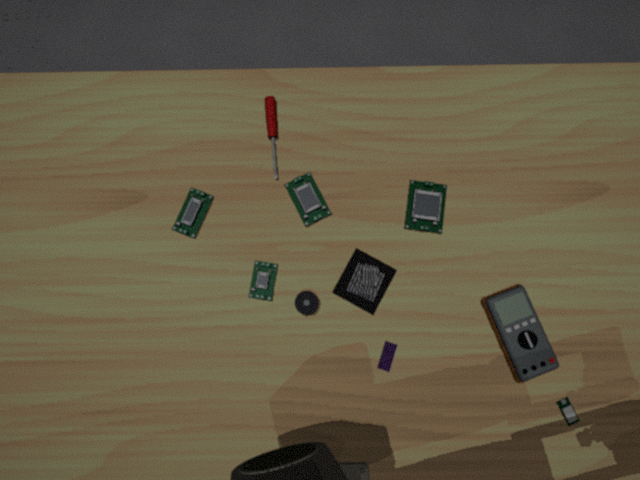

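View pics/scene0.png

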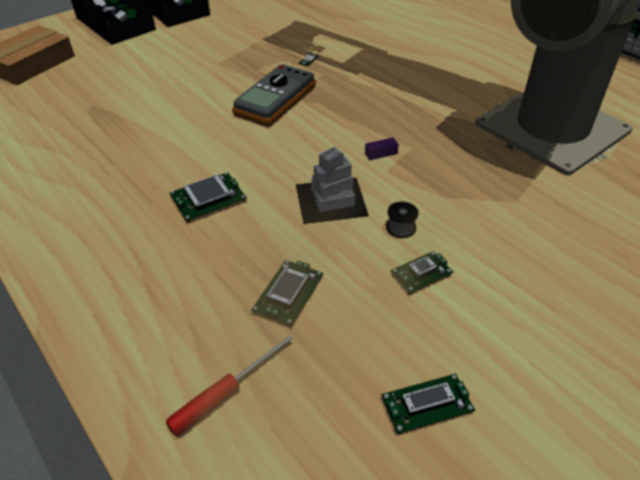

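```bash
cat > h.py <<'E'
import numpy as np, cv2
from scipy.spatial.transform import Rotation as R
from bench import r, optics
def cam(n):
    c=optics.camera_params(n); return c["camera_matrix"],np.array(c["eye"]),R.from_euler("xyz",c["orientation"],degrees=True).as_matrix()
def rays(n,uv):
    K,e,M=cam(n); uv=np.asarray(uv,float).reshape(-1,2)
    d=np.c_[(uv[:,0]-K[0,2])/K[0,0],(uv[:,1]-K[1,2])/K[1,1],np.ones(len(uv))]
    return e,d@M.T
def onplane(n,uv,z):
    e,d=rays(n,uv); return e+d*((z-e[2])/d[:,2])[:,None]
def cloud(n,d):
    v,u=np.nonzero(d>0); e,D=rays(n,np.c_[u,v]); return e+D*d[v,u][:,None],np.c_[u,v]
def rect(xy):
    (c,s,a)=cv2.minAreaRect(np.asarray(xy,np.float32)); 
    if s[0]<s[1]: s=s[::-1]; a+=90
    return np.round(c,1),np.round(s,1),round((a+90)%180-90,1)   # long-axis yaw
def proj(n,X):
    K,e,M=cam(n); c=(np.asarray(X)-e)@M; return c[:,:2]/c[:,2:]*[K[0,0],K[1,1]]+[K[0,2],K[1,2]]
E
python3 - <<'E'
from h import *
B=dict(half=(628,-248),quarter=(651,8),eighth=(625,250),sixteenth=(474,104))
for n in("top","scene"):
    p=cv2.imread(f"pics/{n}0.png"); hsv=cv2.cvtColor(p,cv2.COLOR_BGR2HSV); d=np.load(f"{n}0.npy")
    P,uv=cloud(n,d)
    g=((hsv[...,0]>38)&(hsv[...,0]<90)&(hsv[...,1]>60)).astype(np.uint8)
    for b,c in B.items():
        X=onplane(n,uv,9.6)
        m=(np.hypot(*(X[:,:2]-c).T)<75)&(g[uv[:,1],uv[:,0]]>0)
        print(n,b,m.sum(),*rect(X[m,:2]))
        m=(np.hypot(*(P[:,:2]-c).T)<60)&(P[:,2]>17)
        print("   conv",m.sum(),*rect(P[m,:2]),np.median(P[m,2]).round(1))
    for z0,z1,nm in((80,106,"16"),(57,74,"8"),(33,50,"4"),(9,26,"2"),(2,7,"mat")):
        m=(np.hypot(*(P[:,:2]-(467,-103)).T)<80)&(P[:,2]>z0)&(P[:,2]<z1); print(n,nm,m.sum(),*rect(P[m,:2]), P[m].mean(0).round(1), P[m,2].max().round(1))
p=cv2.imread("pics/top0.png")[235:325,320:410]; q=cv2.imread("pics/scene0.png")[135:225,285:375]
cv2.imwrite("pics/stk.png",np.hstack([cv2.resize(x,(400,400),interpolation=2) for x in(p,q)]))
E
```

```text
top half 833 [ 636.7 -252.2] [110.2  80.8] -8.9
   conv 853 [ 634.  -251.1] [106.8  58.6] -9.3 22.3
top quarter 701 [657.    4.7] [107.1  62.3] 25.6
   conv 545 [654.9   6.5] [103.6  50.4] 28.0 22.0
top eighth 651 [630.4 254. ] [100.9  53.7] -23.1
   conv 386 [630.5 258. ] [99.6 29.7] -24.7 21.5
top sixteenth 541 [480.3 101.4] [79.3 49.9] -10.2
   conv 257 [479.1 102.1] [78.7 30.8] -19.7 21.2
top 16 201 [ 474.4 -114.2] [33.2 22.5] -0.2 [ 474.4 -114.1   90.8] 103.7
top 8 64 [ 472.4 -113.3] [58.2 22.9] -14.2 [ 465.3 -111.5   64.1] 73.9
top 4 86 [ 472.8 -107. ] [58.3 52.8] -12.5 [ 468.6 -112.6   39.5] 49.8
top 2 155 [ 471.  -111.5] [79.3 75.9] 86.3 [ 468.5 -111.2   14.2] 26.0
top mat 1388 [ 468.4 -105.1] [158.4 154.7] 28.8 [ 472.4 -108.5    4. ] 7.0
scene half 934 [ 632.3 -249.5] [111.7  80.5] -9.0
   conv 1016 [ 633.7 -249.3] [107.9  61.8] -10.0 21.9
scene quarter 231 [645.2  10.8] [102.8  44. ] 24.0
   conv 1115 [655.6   3.6] [106.6  50.9] 20.0 21.9
scene eighth 2017 [628. 257.] [104.3  53.2] -22.8
   conv 1217 [630.2 259.3] [100.9  32.2] -26.3 22.0
scene sixteenth 504 [475.4 104. ] [83.1 49.2] -11.1
   conv 475 [479.5 106.7] [79.6 32.5] -16.8 21.0
scene 16 416 [ 473.8 -112.1] [34.9 27. ] 0.2 [ 476.3 -109.8   93.2] 102.1
scene 8 361 [ 471.3 -110.9] [59.7 28. ] -14.6 [ 476.4 -105.3   66.6] 74.0
scene 4 361 [ 470.4 -113.8] [58.8 42.5] -9.8 [ 478.2 -101.2   42. ] 49.9
scene 2 407 [ 470.9 -110.4] [62.1 60. ] -24.8 [482.8 -93.   18.9] 26.0
scene mat 1307 [469.6 -93.3] [154.9 134.8] -26.9 [ 486.7 -100.5    3.7] 6.9
```

View pics/stk.png

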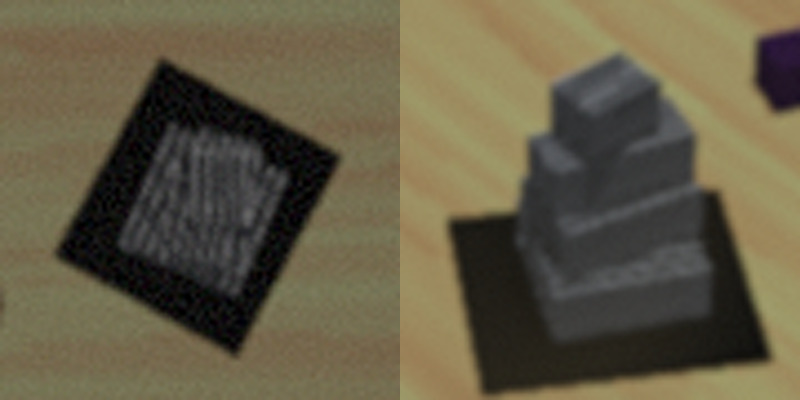

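```bash
cat > boards.py <<'E'
from h import *
B=dict(half=(635,-251,-9,61,58),quarter=(655,5,26,58,37),eighth=(630,257,-23,58,23),sixteenth=(479,103,-10.5,33,23))
for n in("top","scene"):
    p=cv2.imread(f"pics/{n}0.png"); S=6
    big=cv2.resize(p,None,fx=S,fy=S,interpolation=cv2.INTER_CUBIC)
    for b,(x,y,a,L,W) in B.items():
        # rectify on z=22.8 plane, 0.5 mm/px, 90 mm window in board axes
        s=0.5; N=180; c,s_=np.cos(np.radians(a)),np.sin(np.radians(a))
        q=np.array([[-45,-45],[45,-45],[45,45],[-45,45]],float)
        w=np.c_[x+q[:,0]*c-q[:,1]*s_, y+q[:,0]*s_+q[:,1]*c, np.full(4,22.8)]
        H=cv2.getPerspectiveTransform(((q+45)/s).astype(np.float32),proj(n,w).astype(np.float32))
        im=cv2.warpPerspective(p,H,(N,N),flags=cv2.WARP_INVERSE_MAP|cv2.INTER_CUBIC)
        cv2.imwrite(f"pics/b_{n}_{b}.png",cv2.flip(im,0))
        hs=cv2.cvtColor(im,cv2.COLOR_BGR2HSV)
        m=((hs[...,1]<60)&(hs[...,2]>70)).astype(np.uint8)
        m=cv2.morphologyEx(m,cv2.MORPH_CLOSE,np.ones((5,5)));m=cv2.morphologyEx(m,cv2.MORPH_OPEN,np.ones((9,9)))
        k,l,st,_=cv2.connectedComponentsWithStats(m); i=l[N//2,N//2]
        v,u=np.nonzero(l==i); (cc,ss,an)=cv2.minAreaRect(np.c_[u,v].astype(np.float32)*s-45)
        cx,cy=cc; print(n,b,i,"local off",np.round(cc,1),np.round(ss,1),round((an+45)%90-45,1),"world",np.round([x+cx*c-cy*s_,y+cx*s_+cy*c],1))
E
python3 boards.py; python3 - <<'E'
import cv2,numpy as np
cv2.imwrite("pics/ball.png",np.vstack([np.hstack([cv2.imread(f"pics/b_{n}_{b}.png") for b in("half","quarter","eighth","sixteenth")]) for n in("top","scene")]))
E
```

```text
top half 0 local off [-0.2 -0.2] [89.5 89.5] 0.0 world [ 634.7 -251.2]
top quarter 2 local off [ 2.  -1.6] [38.6 61.2] -0.6 world [657.5   4.5]
top eighth 2 local off [ 1.6 -1.5] [60.  24.6] 1.1 world [630.9 255. ]
top sixteenth 3 local off [ 2.2 -1. ] [24.  35.5] 0.0 world [481.  101.6]
scene half 0 local off [-0.2 -0.2] [89.5 89.5] 0.0 world [ 634.7 -251.2]
scene quarter 1 local off [-2.8 -1.4] [53.3 70.9] -7.9 world [653.1   2.5]
scene eighth 0 local off [-0.2 -0.2] [89.5 89.5] 0.0 world [629.7 256.9]
scene sixteenth 1 local off [-0.2  0.2] [25.5 36.5] 0.0 world [478.8 103.3]
```

View pics/ball.png

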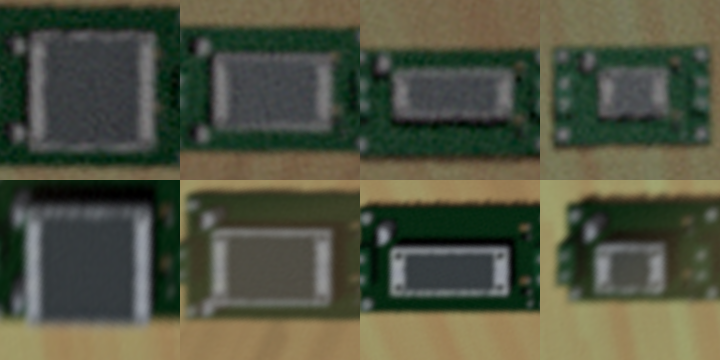

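```bash
python3 -m pendant '[[0.6,0,0,0,6],[0.6,0,0,0,6],[0.6,0,0,0,6],[0.6,-38,-24,0,0],[0.6,-38,-24,0,0],[0.6,-38,-24,0,0],[0.6,-38,-24,0,0],[0.6,-38,-24,0,0],[0.6,-38,-24,0,0],[0.6,-38,-24,0,0]]' 30
python3 -m pendant '[[0.6,-38,-24,0,0],[0.6,-38,-24,0,0],[0.6,-38,-24,0,0],[0.6,-38,-24,0,0],[0.6,-38,-24,0,0],[0.6,0,0,40,0],[0.6,0,0,40,0],[0.6,0,0,0,0]]'
```

```text
time: 1.6
tool_pos: [354.3, -302.8, 231.6]
tcp_rot: [-180.0, -0.0, -90.0]
ft_force: [0.4, -1.0, 1.0]
finger_gap: 51.1
time: 2.4
tool_pos: [469.7, -112.4, 145.6]
tcp_rot: [179.5, 0.2, -89.9]
ft_force: [-0.5, 0.6, 0.2]
finger_gap: 51.6
```

```bash
python3 -m pendant '[[0.6,0.6,-4,0,0],[0.6,0,0,20,0],[0.6,0,0,20,0],[0.6,0,0,0,0],[0.6,0,0,0,0]]'; python3 - <<'E'
from h import *
for n in("top","scene"):
    p,d=optics.snapshot(n); u,v=proj(n,[[474,-113,90]])[0].astype(int); print(n,u,v)
    cv2.imwrite(f"pics/g1{n}.png",cv2.resize(p[v-50:v+50,u-50:u+50],(400,400),interpolation=2))
cv2.imwrite("pics/g1.png",np.hstack([cv2.imread("pics/g1top.png"),cv2.imread("pics/g1scene.png")])); print(r.sense()["tool_pos"])
E
```

```text
time: 2.9
tool_pos: [478.7, -115.7, 113.6]
tcp_rot: [-179.9, -0.0, -90.0]
ft_force: [-0.0, -0.1, -0.4]
finger_gap: 51.4
top 367 277
scene 330 158
[ 479.02785971 -115.68613217  113.81202229]
```

View pics/g1.png

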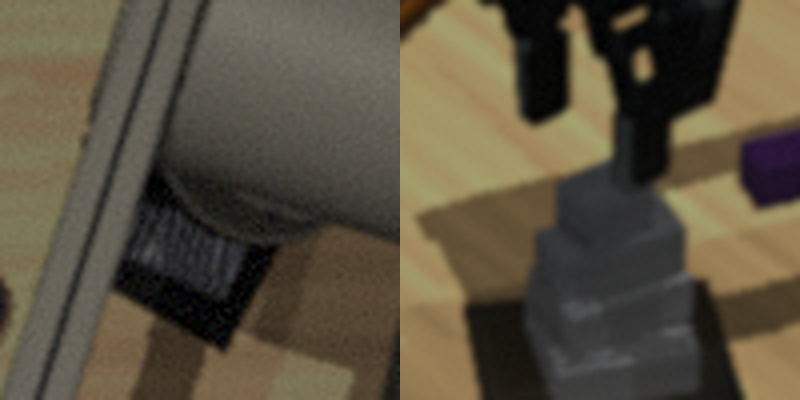

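```bash
python3 -m pendant '[[0.6,-2.5,5,0,0],[0.6,0,0,12,0],[0.6,0,0,12,0],[0.6,0,0,10,0],[0.6,0,0,0,0],[0.6,0,0,0,0],[0.6,0,0,0,0]]'; python3 - <<'E'
from h import *
p,d=optics.snapshot("scene"); u,v=proj("scene",[[474,-113,90]])[0].astype(int); print(r.sense()["tool_pos"],r.sense()["ft_force"])
cv2.imwrite("pics/g2.png",cv2.resize(p[v-50:v+50,u-50:u+50],(500,500),interpolation=2))
E
```

```text
time: 3.7
tool_pos: [472.7, -112.5, 77.5]
tcp_rot: [-180.0, -0.0, -90.0]
ft_force: [0.8, 0.2, -0.1]
finger_gap: 51.3
[ 472.8933484  -112.58200829   77.7227254 ] [-0.15538778  1.06970155 -0.7073783 ]
```

View pics/g2.png

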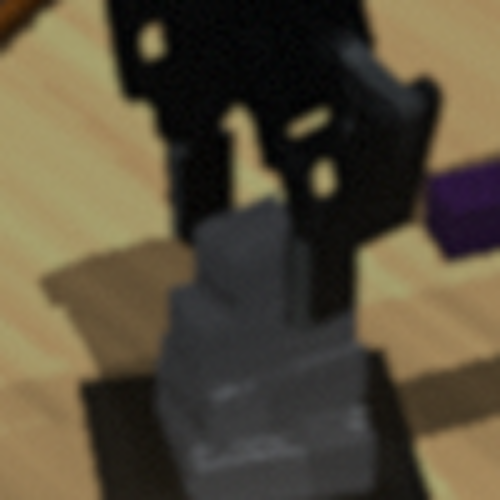

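```bash
python3 -m pendant '[[0.6,0,0,-1.5,0],[0.2,0,0,0,0],[0.2,0,0,0,0],[0.2,0,0,0,0],[0.2,0,0,0,0],[0.2,0,0,0,0],[0.2,0,0,0,0]]' 30; python3 -m pendant '[[0.1,0,0,-3,0],[0.1,0,0,-5,0],[0.1,0,0,-10,0],[0.1,0,0,-20,0],[0.1,0,0,-20,0],[0.1,0,0,-20,0],[0.1,0,0,0,0],[0.1,0,0,0,0]]'; python3 - <<'E'
from h import *
p,d=optics.snapshot("scene"); s=r.sense();print(s["tool_pos"],s["finger_gap"]); u,v=proj("scene",[[474,-113,110]])[0].astype(int)
cv2.imwrite("pics/g3.png",cv2.resize(p[v-70:v+70,u-70:u+70],(500,500),interpolation=2))
E
```

```text
time: 4.45
tool_pos: [472.9, -112.6, 79.3]
tcp_rot: [-179.9, -0.0, -90.0]
ft_force: [-0.3, 0.9, 6.0]
finger_gap: 22.3
time: 5.25
tool_pos: [472.8, -112.5, 157.3]
tcp_rot: [-179.9, -0.0, -90.0]
ft_force: [-0.1, -0.3, -0.6]
finger_gap: 22.4
[ 472.20905417 -112.32346624  156.34834705] 22.35736317483286
```

View pics/g3.png

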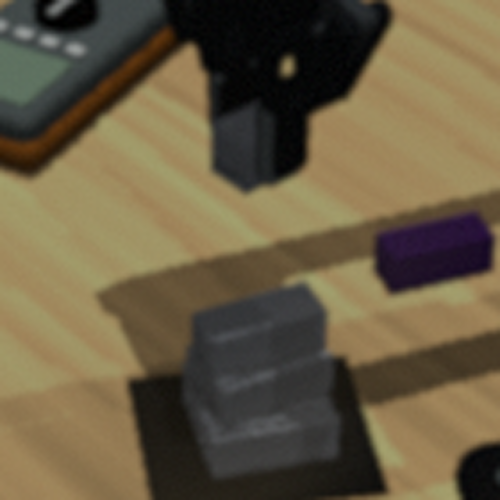

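```bash
python3 -m pendant '[[0.1,-43,-1.5,0,0],[0.1,-43,-1.5,0,0],[0.1,-43,-1.5,0,0],[0.1,-43,-1.5,0,0],[0.1,-43,-1.5,0,0],[0.1,0,0,0,5.5],[0.1,0,0,20,5],[0.1,0,0,35,0],[0.1,0,0,35,0],[0.1,0,0,0,0]]'; python3 -m pendant '[[0.1,0,0,0,0],[0.1,0,0,0,0]]'; cat > look.py <<'E'
from h import *
import sys
tag=sys.argv[1]; x,y,z=map(float,sys.argv[2:5])
I=[]
for n in("top","scene"):
    p,d=optics.snapshot(n); np.save(f"{tag}{n}.npy",d); cv2.imwrite(f"pics/{tag}{n}.png",p); u,v=proj(n,[[x,y,z]])[0].astype(int); w=45 if n=="top" else 60
    I.append(cv2.resize(p[max(v-w,0):v+w,max(u-w,0):u+w],(400,400),interpolation=2))
cv2.imwrite(f"pics/{tag}.png",np.hstack(I)); s=r.sense(); print(s["tool_pos"],s["tcp_rot"],s["finger_gap"])
E
python3 look.py p1 480 103 40
```

```text
time: 6.3
tool_pos: [474.3, 102.0, 60.4]
tcp_rot: [179.3, -0.2, -100.5]
ft_force: [-0.6, 0.2, -0.8]
finger_gap: 22.5
time: 6.5
tool_pos: [481.0, 102.7, 68.5]
tcp_rot: [-179.9, 0.0, -100.5]
ft_force: [0.0, 0.1, -0.8]
finger_gap: 22.6
[481.48510889 102.68064799  68.92868332] [-1.79811512e+02  5.58754742e-02 -1.00469832e+02] 22.676244137294827
```

View pics/p1.png

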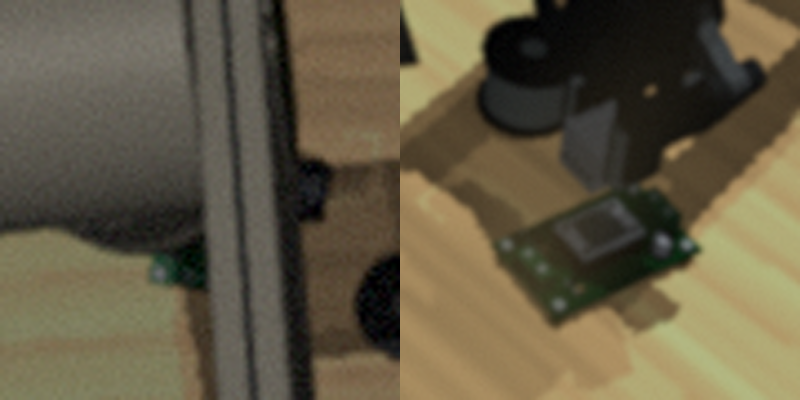

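```bash
cat > hand.py <<'E'
# points between the fingers in tool-aligned frame: python3 hand.py tag L W height_of_tcp_above_sink_bottom
from h import *
import sys
tag=sys.argv[1]; L,W=map(float,sys.argv[2:4])
s=r.sense(); t=s["tool_pos"]; yaw=np.radians(s["tcp_rot"][2])
ex=np.array([-np.sin(yaw),np.cos(yaw)]) # sink x axis = jaw +90
if ex[0]<0: ex=-ex
ey=np.array([-ex[1],ex[0]])
P,uv=cloud("scene",np.load(tag+"scene.npy")); p=cv2.imread(f"pics/{tag}scene.png")
q=P[:,:2]-t[:2]; a=q@ex; b=q@ey; z=P[:,2]-t[2]
m=(abs(a)<L/2+12)&(abs(b)<W/2+9)&(z>-10)&(z<20)
hs=cv2.cvtColor(p,cv2.COLOR_BGR2HSV)[uv[:,1],uv[:,0]]
for lo,hi in((-8,-3),(-3,2),(2,7),(7,12),(12,17)):
    k=m&(z>lo)&(z<hi)
    if k.sum()>5: print(lo,k.sum(),"x pct",np.percentile(a[k],[2,25,50,75,90,98]).round(1),"y",np.percentile(b[k],[2,50,98]).round(1),"V",np.median(hs[k,2]))
print("zmin",np.percentile(z[m],[0,1,3]).round(1))
E
python3 hand.py p1 33 23
```

```text
-8 7 x pct [ 8.1 13.8 15.2 16.  16.2 16.5] y [-8.6  9.5 12.6] V 84.0
-3 52 x pct [ 5.  13.4 15.7 16.6 17.1 17.4] y [-10.    7.2  18.1] V 63.0
2 45 x pct [ 8.1 11.3 14.7 15.8 16.6 17.2] y [-10.    6.6  19.8] V 58.0
7 49 x pct [ 7.2 11.1 14.4 15.8 16.7 17.1] y [-9.2 12.1 19.7] V 58.0
12 93 x pct [-5.4  8.7 11.8 15.1 16.4 17.1] y [-10.5   1.3  19.7] V 61.0
zmin [-3.8 -3.3 -2.3]
```

```bash
python3 -m pendant '[[0.1,0,2.6,8,0],[0.1,0,0,12,0],[0.1,0,0,10,0],[0.1,0,0,5,0],[0.1,0,0,3,0],[0.1,0,0,0,0],[0.1,0,0,0,0],[0.1,0,0,0,0]]'; python3 -m pendant '[[0.1,0,0,2,0],[0.1,0,0,0,0],[0.1,0,0,0,0]]';  python3 -m pendant '[[0.1,0,0,1,0],[0.1,0,0,0,0]]'; python3 -m pendant '[[0.1,0,0,1,0],[0.1,0,0,0,0]]'
```

```text
time: 7.4
tool_pos: [477.7, 103.1, 29.2]
tcp_rot: [-180.0, 0.0, -100.5]
ft_force: [0.4, -1.2, 0.3]
finger_gap: 22.7
time: 7.7
tool_pos: [477.3, 103.0, 26.8]
tcp_rot: [-180.0, 0.0, -100.5]
ft_force: [0.9, 0.3, -0.1]
finger_gap: 22.4
time: 7.9
tool_pos: [477.6, 103.1, 26.1]
tcp_rot: [-180.0, 0.0, -100.5]
ft_force: [-0.2, 1.0, 2.1]
finger_gap: 22.5
time: 8.1
tool_pos: [477.5, 103.1, 26.0]
tcp_rot: [-180.0, -0.0, -100.5]
ft_force: [-7.6, -1.2, 16.3]
finger_gap: 22.5
```

```bash
python3 -m pendant '[[0.1,0,0,-1.5,0],[0.1,0,-1,0,0],[0.1,0,0,0,0],[0.1,0,0,1,0],[0.1,0,0,0,0],[0.35,0,0,0,0],[0.5,0,0,0,0],[0.5,0,0,0,0],[0.5,0,0,0,0],[0.5,0,0,0,0]]';  python3 -m pendant '[[0.5,0,0,-10,0],[0.5,0,0,-25,0],[0.5,0,0,-45,0],[0.5,0,0,-45,0],[0.5,45,0,-10,0],[0.5,45,0,0,0],[0.5,45,0,0,0],[0.5,45,0,0,0],[0.5,45,0,0,0],[0.5,45,0,0,0]]';python3 -m pendant '[[0.5,45,0,0,0],[0.5,45,0,0,0],[0.5,0,0,0,0],[0.5,0,0,0,0]]'; python3 look.py p2 480 103 40; cat > fit.py <<'E'
# fit top rect of a sink: tag x y zlo zhi rad
from h import *
import sys
tag=sys.argv[1]; x,y,z0,z1,rad=map(float,sys.argv[2:7])
for n in("top","scene"):
    P,uv=cloud(n,np.load(f"{tag}{n}.npy")); m=(np.hypot(P[:,0]-x,P[:,1]-y)<rad)&(P[:,2]>z0)&(P[:,2]<z1)
    if m.sum()>5: print(n,m.sum(),*rect(P[m,:2]),"z",np.percentile(P[m,2],[5,50,95]).round(1))
E
python3 fit.py p2 480 103 31 56 40;python3 fit.py p2 472 -112 58 82 50
```

```text
time: 9.1
tool_pos: [478.2, 102.9, 25.1]
tcp_rot: [180.0, -0.0, -100.5]
ft_force: [0.2, -0.2, -0.1]
finger_gap: 42.9
time: 10.1
tool_pos: [428.8, -164.4, 161.4]
tcp_rot: [-179.9, -0.0, -100.5]
ft_force: [1.1, -1.3, 0.0]
finger_gap: 42.9
time: 10.5
tool_pos: [412.6, -252.0, 160.8]
tcp_rot: [-180.0, 0.0, -100.6]
ft_force: [0.1, 0.1, -0.1]
finger_gap: 42.5
[ 413.05953174 -250.37272564  160.53669158] [-1.79996639e+02  2.66779821e-02 -1.00443531e+02] 42.466525471658095
top 136 [479.9 102.4] [33.2 23.3] -11.1 z [32.7 43.6 48.5]
scene 445 [479.2 104.2] [34.4 25. ] -10.1 z [32.9 43.2 47.4]
top 242 [ 472.2 -113.5] [57.7 23.2] -14.8 z [58.5 72.8 78.3]
scene 627 [ 471.1 -111. ] [59.8 28.9] -16.7 z [59.5 72.6 76.1]
```

View pics/p2.png

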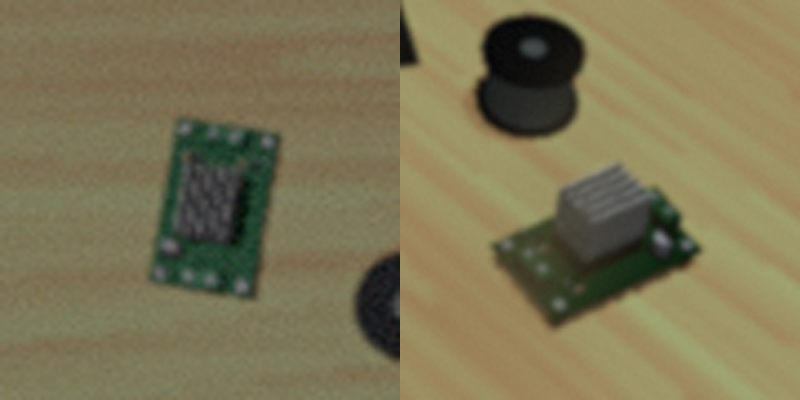

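```bash
python3 -m pendant '[[0.6,-37,-8,0,0],[0.6,-37,-8,0,0],[0.6,-37,-8,0,0],[0.6,-35.5,-8.5,0,4.5],[0.6,0,0,30,0],[0.6,0,0,30,0],[0.6,0,0,0,0],[0.6,0,0,0,0],[0.6,0,0,0,0],[0.6,0,0,0,0]]'; python3 -m pendant '[[0.6,0,0,0,0],[0.6,0,0,0,0]]'
```

```text
time: 11.6
tool_pos: [472.7, -113.4, 102.3]
tcp_rot: [-179.8, -0.0, -105.0]
ft_force: [-0.5, -0.2, 0.5]
finger_gap: 51.0
time: 11.8
tool_pos: [471.9, -113.4, 101.1]
tcp_rot: [-179.9, -0.0, -105.0]
ft_force: [0.2, -0.1, -0.6]
finger_gap: 51.4
```

```bash
python3 -m pendant '[[0.6,-0.8,0,15,0],[0.6,0,0,15,0],[0.6,0,0,10,0],[0.6,0,0,3.5,0],[0.6,0,0,0,0],[0.6,0,0,0,0],[0.6,0,0,0,0]]'; python3 -m pendant '[[0.6,0,0,1.5,0],[0.6,0,0,0,0],[0.6,0,0,0,0]]'
```

```text
time: 12.5
tool_pos: [472.3, -112.4, 57.6]
tcp_rot: [-179.9, -0.0, -105.0]
ft_force: [-0.0, -0.6, 0.5]
finger_gap: 51.2
time: 12.8
tool_pos: [471.7, -112.2, 55.4]
tcp_rot: [-180.0, 0.0, -105.0]
ft_force: [-0.5, 0.1, 0.4]
finger_gap: 51.3
```

```bash
python3 -m pendant '[[0.2,0,0,0,0],[0.2,0,0,0,0],[0.2,0,0,0,0],[0.2,0,0,0,0],[0.2,0,0,0,0],[0.1,0,0,-3,0],[0.1,0,0,-7,0],[0.1,0,0,-20,0],[0.1,0,0,-30,0],[0.1,0,0,-30,0]]' 30; python3 -m pendant '[[0.1,-44,-6.4,0,0],[0.1,-44,-6.4,0,0],[0.1,-44,-6.4,0,0],[0.1,-44,-6.4,0,0],[0.1,-44,-6.4,0,0],[0.1,-44,-6.4,0,0],[0.1,-44,-6.4,0,0],[0.1,-44,-6.4,0,0],[0.1,-44,-6.4,0,0],[0.1,0,0,0,7.8]]'; python3 -m pendant '[[0.1,0,0,25,0],[0.1,0,0,25,0],[0.1,0,0,20,0],[0.1,0,0,0,0],[0.1,0,0,0,0],[0.1,0,0,0,0],[0.1,0,0,0,0]]'; python3 look.py e1 630 256 50;  python3 hand.py e1 58 23; python3 fit.py e1 471 -112 33 56 50
```

```text
time: 13.8
tool_pos: [471.1, -112.0, 146.3]
tcp_rot: [179.9, 0.0, -105.0]
ft_force: [1.1, 0.5, -0.9]
finger_gap: 22.1
time: 14.8
tool_pos: [629.8, 260.6, 144.3]
tcp_rot: [179.9, 0.1, -112.6]
ft_force: [-0.8, -1.2, -1.1]
finger_gap: 22.5
time: 15.5
tool_pos: [630.8, 255.8, 77.5]
tcp_rot: [-179.9, 0.1, -112.8]
ft_force: [0.3, -1.0, -0.9]
finger_gap: 22.5
[630.41223372 255.69945475  76.83284734] [-1.79905861e+02  8.02148210e-02 -1.12767485e+02] 22.201498867449374
-8 6 x pct [12.1 18.8 23.9 27.9 28.1 28.3] y [-5.5  8.6 12.2] V 52.0
-3 57 x pct [ 8.1 16.4 26.4 28.2 28.7 28.9] y [-8.8 11.9 18.3] V 56.0
2 83 x pct [ 7.3 16.1 25.9 27.9 28.5 28.8] y [-9.5 11.6 18.9] V 61.0
7 79 x pct [ 6.9 11.5 20.9 27.3 28.2 28.7] y [-9.3 12.5 19.9] V 62.0
12 196 x pct [ 0.3 11.2 17.5 24.6 27.5 28.7] y [-9.9  1.3 18.9] V 69.0
zmin [-3.9 -2.9 -1.4]
top 401 [ 471.3 -114.8] [58.3 37. ] -10.7 z [33.4 44.1 53.6]
scene 833 [ 470. -113.] [60.7 42.2] -10.9 z [35.2 48.7 52.3]
```

View pics/e1.png

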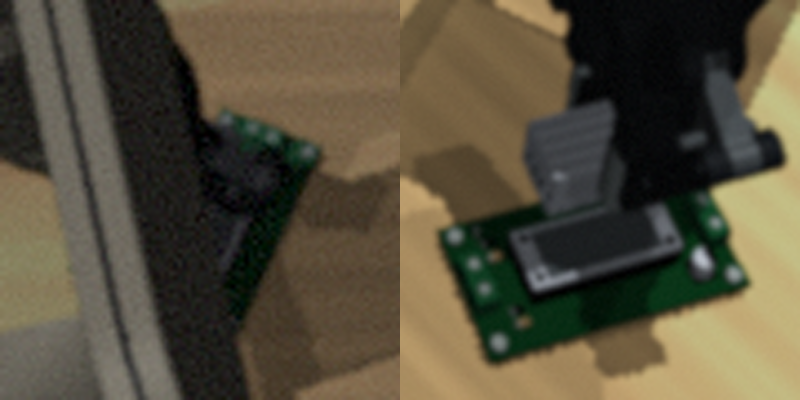

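```bash
python3 -m pendant '[[0.1,0,0,18,0],[0.1,0,0,15,0],[0.1,0,0,10,0],[0.1,0,0,3,0],[0.1,0,0,1.5,0],[0.1,0,0,0,0],[0.1,0,0,0,0],[0.1,0,0,0,0]]'; python3 -m pendant '[[0.1,0,0,1.5,0],[0.1,0,0,0,0],[0.1,0,0,0,0]]'; python3 -m pendant '[[0.1,0,0,1,0],[0.1,0,0,0,0],[0.1,0,0,0,0]]'
```

```text
time: 16.4
tool_pos: [630.0, 255.6, 28.3]
tcp_rot: [-180.0, 0.0, -112.8]
ft_force: [0.0, 0.3, 0.2]
finger_gap: 22.6
time: 16.7
tool_pos: [629.6, 255.5, 26.3]
tcp_rot: [-180.0, 0.0, -112.8]
ft_force: [-0.5, -0.3, -0.5]
finger_gap: 22.1
time: 17.0
tool_pos: [629.8, 255.6, 26.3]
tcp_rot: [-180.0, 0.0, -112.8]
ft_force: [-2.2, -1.4, 6.1]
finger_gap: 22.1
```

```bash
python3 -m pendant '[[0.35,0,0,0,0],[0.5,0,0,0,0],[0.5,0,0,0,0],[0.5,0,0,0,0],[0.5,0,0,0,0],[0.5,0,0,-10,0],[0.5,0,0,-30,0],[0.5,0,0,-45,0],[0.5,0,0,-45,0],[0.8,0,0,0,0]]';  python3 -m pendant '[[0.8,44.5,0.3,0,0],[0.8,44.5,0.3,0,0],[0.8,44.5,0.3,0,0],[0.8,44.5,0.3,0,0],[0.8,44.5,0.3,0,0],[0.8,44.5,0.3,0,0],[0.8,44.5,0.3,0,0],[0.8,44.5,0.3,0,0],[0.8,44.5,0.3,0,-6],[0.8,0,0,0,-6]]';python3 -m pendant '[[0.8,0,0,25,0],[0.8,0,0,25,0],[0.8,0,0,0,0],[0.8,0,0,0,0],[0.8,0,0,0,0],[0.8,0,0,0,0]]'; python3 look.py e2 630 256 40; python3 fit.py e2 630 256 31 56 45
```

```text
time: 18.0
tool_pos: [634.3, 257.0, 166.0]
tcp_rot: [-179.4, 0.5, -112.8]
ft_force: [1.0, 0.3, 1.8]
finger_gap: 56.1
time: 19.0
tool_pos: [470.6, -117.2, 156.2]
tcp_rot: [-179.9, -0.1, -100.8]
ft_force: [-0.2, 0.3, -0.4]
finger_gap: 68.6
time: 19.6
tool_pos: [473.3, -113.0, 107.0]
tcp_rot: [-179.8, -0.0, -100.7]
ft_force: [0.5, -0.5, -0.3]
finger_gap: 68.5
[ 472.92017155 -112.94573836  106.46286127] [-1.79891594e+02 -1.83182741e-02 -1.00750651e+02] 68.42555888570291
top 354 [629.9 255. ] [58.  25.1] -21.4 z [34.1 42.4 48.2]
scene 1187 [629.9 257.2] [59.3 25.1] -23.2 z [33.8 43.4 47.6]
```

View pics/e2.png

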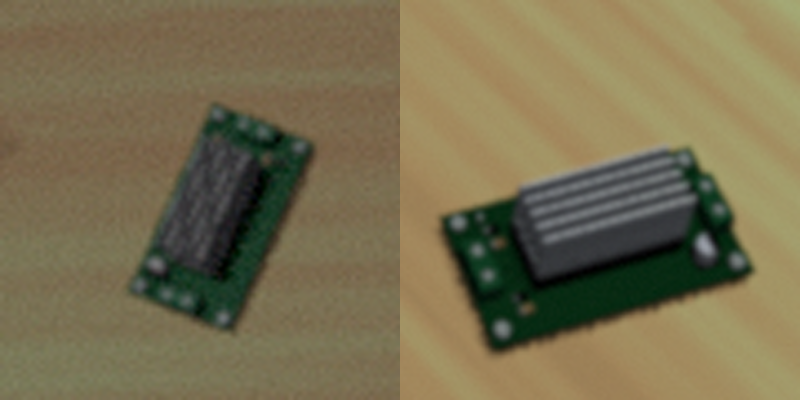

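```bash
python3 -m pendant '[[0.8,1,1,25,0],[0.8,0,0,20,0],[0.8,0,0,15,0],[0.8,0,0,9,0],[0.8,0,0,4,0],[0.8,0,0,0,0],[0.8,0,0,0,0],[0.8,0,0,0,0],[0.8,0,0,0,0]]'
```

```text
time: 20.6
tool_pos: [471.5, -113.8, 33.0]
tcp_rot: [-179.9, -0.0, -100.8]
ft_force: [0.0, 0.2, 0.6]
finger_gap: 68.8
```

```bash
python3 -m pendant '[[0.8,0,0.6,1.3,0],[0.8,0,0,0,0],[0.35,0,0,0,0],[0.35,0,0,0,0],[0.35,0,0,0,0],[0.35,0,0,0,0],[0.35,0,0,0,0],[0.35,0,0,0,0]]' 30; python3 -m pendant '[[0.25,0,0,-3,0],[0.25,0,0,-7,0],[0.25,0,0,-15,0],[0.25,0,0,-25,0],[0.25,0,0,-25,0],[0.25,0,0,0,0]]'; python3 -m pendant '[[0.25,-30.5,-32,0,0],[0.25,-30.5,-32,0,0],[0.25,-30.5,-32,0,0],[0.25,-30.5,-32,0,0],[0.25,-30.5,-32,0,0],[0.25,0,0,0,-7.3],[0.25,0,0,0,-7.3],[0.25,0,0,0,-7.3],[0.25,0,0,0,-7.3],[0.25,0,0,0,-7.2]]';python3 -m pendant '[[0.25,0,0,10,0],[0.25,0,0,15,0],[0.25,0,0,5,0],[0.25,0,0,0,0],[0.25,0,0,0,0],[0.25,0,0,0,0]]'; python3 look.py q1 656 6 50;  python3 hand.py q1 58 37; python3 fit.py q1 470 -112 12 32 60
```

```text
time: 21.4
tool_pos: [470.5, -113.5, 31.1]
tcp_rot: [-180.0, -0.0, -100.8]
ft_force: [0.4, 0.4, 1.8]
finger_gap: 36.5
time: 22.0
tool_pos: [473.0, -114.4, 110.5]
tcp_rot: [-179.6, -0.1, -100.8]
ft_force: [0.6, 0.3, 0.2]
finger_gap: 36.3
time: 23.0
tool_pos: [655.5, 6.6, 105.0]
tcp_rot: [179.9, 0.0, -64.1]
ft_force: [0.1, -0.7, -0.4]
finger_gap: 36.3
time: 23.6
tool_pos: [656.4, 6.5, 76.5]
tcp_rot: [-180.0, -0.0, -64.4]
ft_force: [-0.4, 0.3, -0.4]
finger_gap: 36.6
[656.56051019   6.43274064  76.73943059] [-1.79939925e+02 -3.41900323e-02 -6.43817637e+01] 36.44922470450046
-8 12 x pct [ 6.5 14.4 28.2 28.5 28.9 29. ] y [-11.8  15.9  19. ] V 64.5
-3 93 x pct [11.1 25.7 28.1 29.2 29.8 30.3] y [-17.4   3.7  19.6] V 69.0
2 94 x pct [ 7.  22.9 26.3 28.1 29.5 30.4] y [-17.3   7.4  25.7] V 64.0
7 129 x pct [-17.6  11.5  22.7  26.9  29.2  29.8] y [-20.    7.1  26. ] V 66.0
12 326 x pct [-24.9  -4.9   9.8  20.1  27.6  29.5] y [-17.3  -4.2  25.3] V 65.0
zmin [-3.9 -3.2 -1.7]
top 348 [ 471.6 -113.7] [60.8 57.9] -25.0 z [12.6 26.3 30.1]
scene 1090 [ 470.9 -110.4] [66.  61.6] 66.4 z [14.7 25.3 28.6]
```

View pics/q1.png

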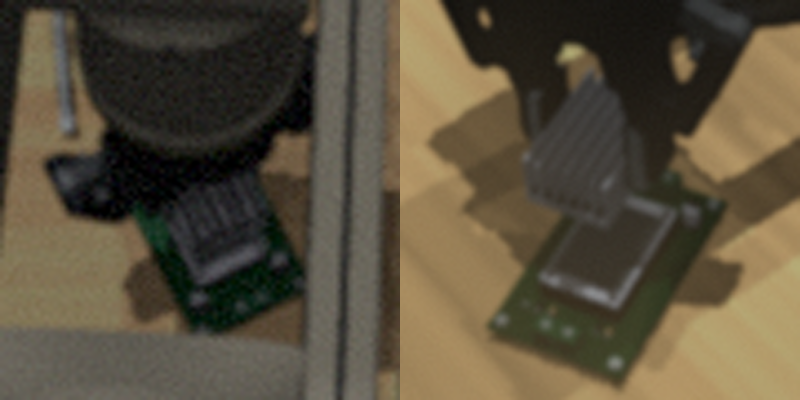

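```bash
python3 -m pendant '[[0.25,0.5,0.8,15,0],[0.25,0,0,15,0],[0.25,0,0,10,0],[0.25,0,0,5,0],[0.25,0,0,3,0],[0.25,0,0,0,0],[0.25,0,0,0,0],[0.25,0,0,0,0]]'; python3 -m pendant '[[0.25,0,0,1.5,0],[0.25,0,0,0,0],[0.25,0,0,0,0]]'; python3 -m pendant '[[0.25,0,0,1,0],[0.25,0,0,0,0],[0.25,0,0,0,0]]'
```

```text
time: 24.5
tool_pos: [656.1, 5.6, 28.8]
tcp_rot: [-179.9, -0.0, -64.4]
ft_force: [0.2, 1.4, -0.1]
finger_gap: 36.5
time: 24.8
tool_pos: [655.5, 5.7, 26.6]
tcp_rot: [-180.0, 0.0, -64.4]
ft_force: [0.6, 0.2, 0.6]
finger_gap: 36.4
time: 25.1
tool_pos: [655.8, 5.6, 26.0]
tcp_rot: [-180.0, -0.0, -64.4]
ft_force: [-0.8, 0.3, 3.9]
finger_gap: 36.6
```

```bash
python3 -m pendant '[[0.45,0,0,0,0],[0.65,0,0,0,0],[0.65,0,0,0,0],[0.65,0,0,0,0],[0.65,0,0,0,0],[0.65,0,0,-10,0],[0.65,0,0,-25,0],[0.65,0,0,-35,0],[0.65,0,0,-20,0],[0.65,0,0,0,0]]';  python3 -m pendant '[[1,5.3,43.5,0,0],[1,5.3,43.5,0,0],[1,5.3,43.5,0,0],[1,5.3,43.5,0,0],[1,5.3,43.5,0,0],[1,0,0,0,8.4],[1,0,0,0,8.4],[1,0,0,0,8.4],[1,0,0,0,8.4],[1,0,0,0,8.4]]';python3 -m pendant '[[1,0,0,0,8.1],[1,0,0,25,0],[1,0,0,0,0],[1,0,0,0,0],[1,0,0,0,0],[1,0,0,0,0]]'; python3 look.py q2 656 6 40; python3 fit.py q2 656 6 31 56 45
```

```text
time: 26.1
tool_pos: [658.7, 5.5, 121.3]
tcp_rot: [-179.6, -0.2, -64.4]
ft_force: [-0.2, -0.1, -0.0]
finger_gap: 55.2
time: 27.1
tool_pos: [470.4, -112.2, 114.9]
tcp_rot: [179.9, 0.0, -106.7]
ft_force: [0.2, 0.2, -0.3]
finger_gap: 85.7
time: 27.7
tool_pos: [471.5, -112.5, 91.4]
tcp_rot: [-179.9, 0.0, -114.4]
ft_force: [-0.5, 0.1, 0.4]
finger_gap: 85.5
[ 471.39914363 -112.47705609   91.26355663] [-1.79931694e+02  6.23993096e-03 -1.14456034e+02] 85.6413061594017
top 289 [656.6   5.1] [58.1 37.4] 25.4 z [32.2 44.  48.7]
scene 1053 [655.8   6.9] [61.2 38.8] 25.2 z [34.  42.4 47.6]
```

View pics/q2.png

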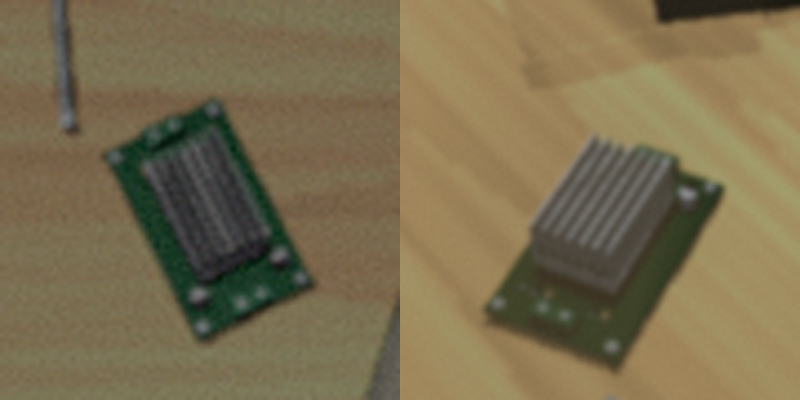

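```bash
python3 -m pendant '[[1,0,0,25,0],[1,0,0,25,0],[1,0,0,15,0],[1,0,0,10,0],[1,0,0,5,0],[1,0,0,3,0],[1,0,0,0,0],[1,0,0,0,0],[1,0,0,0,0]]'
```

```text
time: 28.7
tool_pos: [471.5, -112.5, 8.2]
tcp_rot: [-179.9, 0.0, -114.5]
ft_force: [0.4, -0.8, 0.1]
finger_gap: 85.0
```

```bash
python3 -m pendant '[[1,0,0,2,0],[1,0,0,0,0],[0.6,0,0,0,0],[0.6,0,0,0,0],[0.6,0,0,0,0],[0.6,0,0,0,0],[0.6,0,0,0,0],[0.6,0,0,0,0]]' 40; python3 -m pendant '[[0.5,0,0,-3,0],[0.5,0,0,-7,0],[0.5,0,0,-15,0],[0.5,0,0,-25,0],[0.5,0,0,-25,0],[0.5,0,0,0,0]]'; python3 -m pendant '[[0.5,11.5,-41.2,0,0],[0.5,11.5,-41.2,0,0],[0.5,11.5,-41.2,0,0],[0.5,11.5,-41.2,0,0],[0.5,11.5,-41.2,0,0],[0.5,0,0,0,-7.8],[0.5,0,0,0,-7.7],[0.5,0,0,0,0],[0.5,0,0,0,0],[0.5,0,0,0,0]]'; python3 look.py h1 635 -250 50;  python3 hand.py h1 61 58
```

```text
time: 29.5
tool_pos: [471.1, -112.4, 5.7]
tcp_rot: [-180.0, 0.0, -114.5]
ft_force: [0.2, 0.6, 3.0]
finger_gap: 57.2
time: 30.1
tool_pos: [473.6, -113.3, 84.7]
tcp_rot: [-179.6, 0.0, -114.5]
ft_force: [1.1, -0.2, -0.4]
finger_gap: 57.4
time: 31.1
tool_pos: [634.3, -249.7, 80.3]
tcp_rot: [180.0, 0.0, -99.1]
ft_force: [-0.9, 1.0, -1.7]
finger_gap: 57.1
[ 634.54189608 -249.77090884   80.73264058] [-1.79983641e+02 -4.81239494e-03 -9.90605781e+01] 57.19869736533797
-8 6 x pct [-27.   13.9  22.5  29.1  29.2  29.2] y [-3.4 24.  28.6] V 75.5
-3 70 x pct [-29.  -13.3  14.2  28.9  29.6  29.9] y [-24.3  29.1  32. ] V 71.0
2 105 x pct [-28.9 -14.8  14.1  28.7  29.4  29.8] y [-25.6  30.   37.4] V 61.0
7 99 x pct [-30.4 -18.7  12.1  27.6  29.2  29.6] y [-20.5  29.9  37.4] V 59.0
12 99 x pct [-29.1 -16.   14.8  28.2  29.2  29.8] y [-25.5  29.7  36.7] V 58.0
zmin [-3.7 -2.9 -1.8]
```

View pics/h1.png

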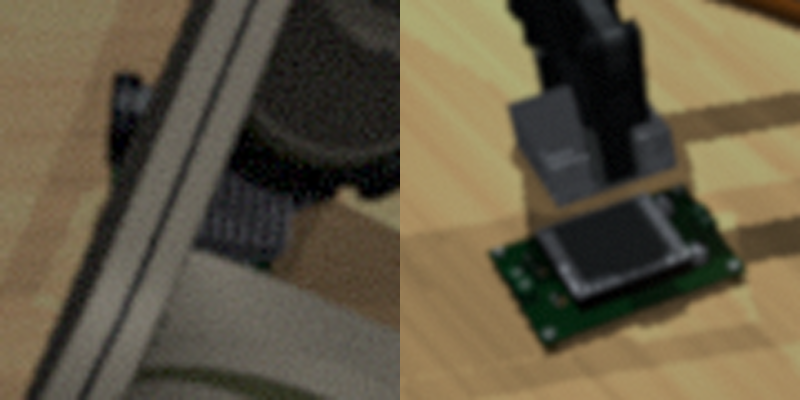

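```bash
python3 -m pendant '[[0.5,0,0,15,0],[0.5,0,0,15,0],[0.5,0,0,12,0],[0.5,0,0,7,0],[0.5,0,0,3,0],[0.5,0,0,0,0],[0.5,0,0,0,0],[0.5,0,0,0,0]]'; python3 -m pendant '[[0.5,0,0,2,0],[0.5,0,0,0,0],[0.5,0,0,0,0]]'; python3 -m pendant '[[0.5,0,0,1,0],[0.5,0,0,0,0],[0.5,0,0,0,0]]'
```

```text
time: 32.0
tool_pos: [635.2, -250.3, 29.5]
tcp_rot: [-179.9, -0.0, -99.0]
ft_force: [1.3, -0.4, -1.7]
finger_gap: 56.8
time: 32.3
tool_pos: [634.6, -249.9, 26.5]
tcp_rot: [-180.0, -0.0, -99.0]
ft_force: [-0.2, 0.1, -0.4]
finger_gap: 57.6
time: 32.6
tool_pos: [634.5, -250.0, 25.4]
tcp_rot: [180.0, 0.0, -99.0]
ft_force: [0.0, -0.8, -1.0]
finger_gap: 57.3
```

```bash
python3 -m pendant '[[0.5,0,0,0.8,0],[0.5,0,0,0,0],[0.5,0,0,0,0]]';python3 -m pendant '[[0.5,0,0,0.6,0],[0.5,0,0,0,0],[0.5,0,0,0,0]]'
```

```text
time: 32.9
tool_pos: [634.6, -249.9, 24.7]
tcp_rot: [180.0, 0.0, -99.0]
ft_force: [-0.6, -0.3, -1.2]
finger_gap: 57.1
time: 33.2
tool_pos: [634.8, -250.0, 24.6]
tcp_rot: [-180.0, -0.0, -99.0]
ft_force: [-2.9, 1.0, 4.8]
finger_gap: 57.1
```

```bash
python3 -m pendant '[[0.8,0,0,0,0],[1,0,0,0,0],[1,0,0,0,0],[1,0,0,0,0],[1,0,0,0,0],[1,0,0,-10,0],[1,0,0,-30,0],[1,0,0,-40,0],[1,0,0,-40,0],[1,0,0,0,0]]';  python3 -m pendant '[[1,0,40,0,0],[1,0,40,0,0],[1,0,40,0,0],[1,0,40,0,0],[1,0,40,0,0],[1,0,0,0,0],[1,0,0,0,0],[1,0,0,0,0]]'; python3 look.py h2 635 -250 40; python3 fit.py h2 635 -250 31 56 55;  python3 fit.py h2 656 6 31 56 45;  python3 fit.py h2 630 256 31 56 45;  python3 fit.py h2 480 103 31 56 40
```

```text
time: 34.2
tool_pos: [638.8, -251.9, 153.8]
tcp_rot: [-179.3, -0.2, -99.0]
ft_force: [0.7, -0.5, 1.0]
finger_gap: 85.3
time: 35.0
tool_pos: [438.3, -219.4, 145.2]
tcp_rot: [-179.9, -0.0, -99.0]
ft_force: [0.9, 0.8, 0.2]
finger_gap: 85.4
[ 438.3285088  -219.20961325  144.79508056] [-1.79924340e+02 -2.55493098e-02 -9.89377174e+01] 85.74715279481664
top 610 [ 635.3 -249.8] [62.1 58.8] -8.5 z [31.9 42.5 49.1]
scene 1125 [ 634.5 -248.1] [64.3 62.1] 79.7 z [33.4 44.1 47.4]
top 287 [656.4   5.3] [58.7 37.2] 24.9 z [31.6 44.1 49. ]
scene 1062 [655.7   6.6] [60.4 38.7] 25.2 z [34.  42.5 47.3]
top 348 [630.3 255.1] [58.  24.7] -22.2 z [34.4 42.6 48.9]
scene 1174 [629.5 256.8] [59.2 25.2] -22.7 z [33.8 43.4 47.7]
top 135 [480.  102.4] [32.9 23.8] -10.1 z [32.2 43.5 49.1]
scene 444 [478.5 103.8] [35.2 26.8] -12.5 z [32.7 43.1 47.4]
```

View pics/h2.png

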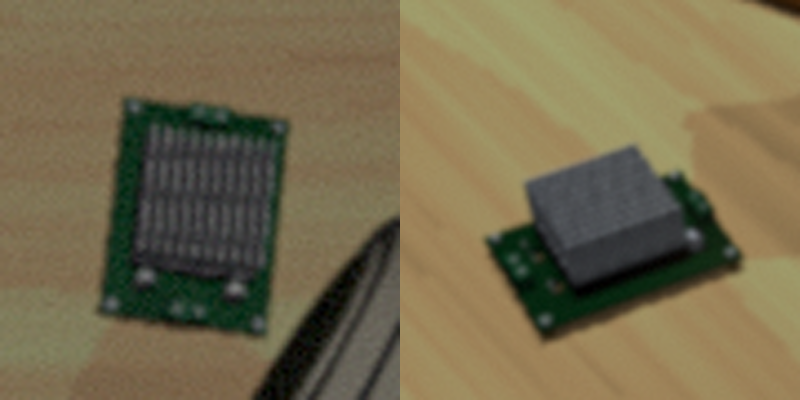

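View pics/h2scene.png

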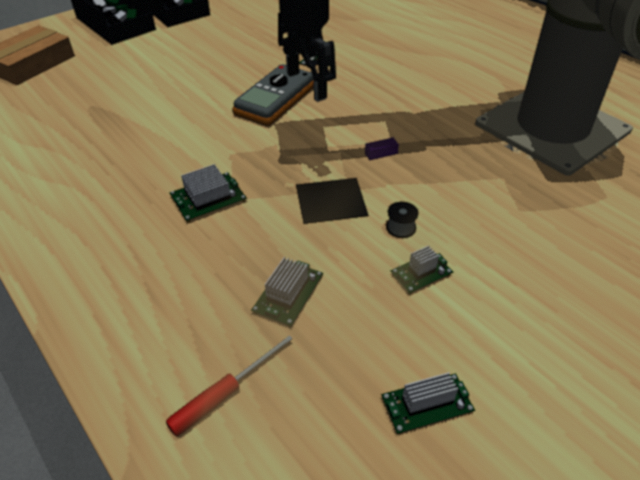

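All four sinks sit flat on their converters. They are within about 2 mm of centre and 2° of line. The spool and screwdriver have not moved.

```bash
python3 -c "from bench import hand_in; print(hand_in())"
```

```text
the job is handed in; nothing more can be done
None
```

I took the pile apart from the top and set each heat sink, fins up, on its own converter. I lowered each one until the wrist felt contact, then released it, and handed the job in at about 35 s of robot time.

**Placement:** my last camera checks put all four within about 2 mm of centre and 2° of line with their converters. Fin tops measured about 47–49 mm up, which fits sinks lying flat on the pads.

**Surroundings:** in the final scene picture the spool, the screwdriver and the purple look-alike are where they started. I judged that by eye and did not measure it. The gripper is clear of everything.

**Disagreements:** the two cameras differ from each other by 1–4 mm, so I aimed at the average of the two. The half sink is the least certain: its offset from the converter came out at 2 mm or less in each camera, but its converter position was read by hand off the rectified picture. No other check failed, and `hand_in()` gave no verdict.

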